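# Slide a shaft home under the bridge of a V-block fixture and chock it

### The job

Take the plain shaft (not the flanged one) from the wooden rest and lay it on the fixture's V-blocks, on the open side ahead of the bridge, and let go of it. Then slide it endwise under the bridge until its end is fully home against the stop plate, and push the sliding chock fully in behind its tail. Leave the flanged shaft and all the other things on the bench where they are.

Things in the scene. Friction and masses are not known exactly. Their poses are not given: they have to be found in the camera images.
- fixture: Dark steel fixture fixed to the bench; origin on the bench surface. +y: the shaft's feed direction; +x: away from the robot, to the chock's side; yaw within 0.25 rad of world. Base 100 mm in x, y -153 to 177 mm, 12 mm thick. Three 90-degree V-blocks, 52 mm wide, tops at z 50 mm, at y -120 to -90, 0 to 30 and 90 to 140 mm. A shaft in them runs along y at x = 0, its axis at z 55 mm.
- bridge (a point): Centre of the underside of the bridge's crossbar, at fixture (0, 64, 79) mm. The grey bridge spans the shaft's path at fixture y 53 to 75 mm; its posts leave a gap 54 mm wide (x -27 to 27 mm). Crossbar top at z 93 mm, screw heads to 97 mm.
- stop (a point): Point on the face of the upright stop plate that the shaft's end meets, at fixture (0, 160, 55) mm. The plate is 75 mm wide, its top at z 80 mm.
- lay (a point): Point on the fixture at (0, -50, 55) mm: a good place for the shaft's centre when it is laid on the first two V-blocks, its nose then 23 mm short of the bridge. Site axes as the fixture's.
- home (a point): Point on the fixture at (0, 80, 55) mm: where the shaft's centre is when its end is home against the stop plate; the tail is then at fixture y = 0.
- shaft: Plain bright aluminium bar, 32 mm diameter, 160 mm long, about 0.36 kg (0.25 to 0.5), both ends alike. Origin at its centre on its axis; x along its length. It starts lying in one of the two grooves of the rest with its axis 50 mm above the bench.
- shaft_mid (a point): The shaft's centre (same point as its origin).
- flanged: Bystander to leave alone: the same bar, 32 mm by 160 mm, but with a flange 54 mm in diameter, 12 mm thick, at one end (its +x end). Lies in the other groove. Origin at its centre.
- rest: Fixed wooden rest, 120 mm (x) by 160 mm (y), with two parallel V-grooves along its x, at y = -45 and +45 mm, holding the two shafts. The grooves are cut in posts at x = -53 to -31 and 31 to 53 mm, up to 45 mm high; between them it is open down to a board 10 mm high. Origin on the bench under its centre.
- chock (a joint): Sliding chock on the fixture, m: 0 drawn back, 0.055 fully in (limit). Slides to fixture -x, about 2 N friction, stays where left. Bolt at fixture y -22 to -6 mm, z 46 to 64 mm; nose at x 50 mm when back, -5 mm when in, then 6 mm behind the tail of a shaft that is home; blocked while the shaft is in its way. Its guide stands at x 60 to 85, y -32 to 4 mm, top z 76 mm.
- chock_tab (a point): Centre of the outer face (towards the fixture's +x) of the upright push tab at the chock's outer end, at fixture x = 152 mm when drawn back and 97 mm when in, fixture y = -14 mm, z = 71 mm. The tab is 12 mm thick, 44 mm wide (along fixture y) and reaches from z = 46 to 96 mm. Push it towards fixture -x.
- toolholder: Bystander: dark steel lathe tool holder, 90 by 50 mm, 75 mm high. Origin under its centre.
- collar: Bystander: aluminium collar, 62 mm diameter, 28 mm high. Origin under its centre.
- plug: Bystander: upright turned steel part, 54 mm diameter, 108 mm high. Origin under its centre.
- brush: Bystander: wooden-handled brush, 200 mm long, lying down.
- wrench: Bystander: steel wrench, 180 mm long, lying down.
- oil: Bystander: white oil bottle with a red cap, 60 mm diameter, 150 mm high. Origin under its centre.
Not all that is in view belongs to the job. Leave any red or yellow look-alike of the shaft alone.

How it is judged:
By the outcome, as a careful person would: the job done as asked, in the order asked, and still so for the second after the job is handed in, with the robot touching nothing.
It also fails if it takes over 62 s, if anything falls off the work surface, if the arm or the gripper's body presses on something with over 40 N, if the wrist force passes 120 N, or if a joint passes its speed limit or range.

### The arm

A 6-joint arm with a two-finger parallel gripper is mounted at the origin on the work surface. World frame = base frame: x ahead of the robot, y to its left, z up, the work surface at z = 0. Lengths are in m, angles in degrees, forces in N, time in s.
With the tool pointing down it reaches from about 0.25 to 0.725 m from the base axis. Payload 9.7 kg.
Tool frame: the origin (TCP) lies at the very end of the fingers, on their centre line; the grasp point (between the pads) lies 19 mm behind it (bot.grip_depth is the distance from the TCP to the grasp point, in m); z points along the fingers, y is the direction in which the jaws open and shut (so a half turn about z gives the same grasp; the last joint's range is limited). The gripper opens to 85 mm and grips with 20 to 120 N. Pads are 22 mm wide; open, the fingers measure 114 mm over their backs; the gripper's body (76 mm by 85 mm) begins 54 mm behind the grasp point. The pads swing forward as they close: fully open they stand 13 mm farther back than shut.
Start: joints at [72.536, 4.979, 10.078, 95.1, 0, 90], TCP at [0.165, 0.525, 0.231] pointing down, gripper open.
Joint ranges: [-179.16, 179.16], [-48.56, 103.87], [-65.8, 70.77], [-126.05, 130.52], [-82.76, 87.17], [-180, 180]. Speed limits (degrees/s): [127.2, 127.2, 147.25, 180, 180, 180].

### API

Orientations are given as [roll, pitch, yaw] about the fixed x, y, z axes, in that order (R = Rz(yaw) Ry(pitch) Rx(roll)).
In Python, from workcell import telemetry, optics, order, bot gives the robot as it stands. The module is installed in compiled form; this text tells all that it offers.
- The arm moves only by the shell command python3 -m inch 'ROWS' [FORCE]. ROWS is JSON, a list of rows, each a list of 7 numbers: the shift along the tool's x, y, z in m, then the turn, a rotation vector about the tool's x, y, z in rad, then the closure, from 0 (fully open) to 1 (shut). In form: [[tx, ty, tz, rx, ry, rz, grip], ...]. A call has 1 to 12 rows; each row is the pose to reach, as a shift and turn from the pose commanded when the call began, along the tool's axes at that moment; what a row does not reach only later rows make up. A row lasts 1/12 s, in which the tool goes at most 41.7 mm and 7.16 degrees, less where a joint would pass 70% of its speed; a pose out of reach is approached as far as the arm can. A call with a gripper value outside its range is refused whole. The fingers move at their own pace and stop on an object; FORCE is the grip in N (left out, the last holds). Time passes only in rows, so rows that repeat a pose let the fingers close. It gives the time, the measured TCP pose, the force and the opening at its end, in the units of the state.
- telemetry.get_obs(): the state, without advancing time (a new reading comes with each control period).
- optics.camera(name): name is "side" or "top"; returns (picture, depth): 420x560x3 uint8, red, green, blue; 420x560 float32, m along the optical axis (not along the pixel's ray), 0 where there is no reading.
- optics.camera_info(name): a dict with "camera_matrix" (3x3 intrinsics, pixels), "k1" (the pictures are not rectified: a ray, as slopes to the right and down, at radius r is drawn at 1 + k1 r^2 times it, then the intrinsics apply), "xyz" and "attitude" of the camera in the world. Camera axes: x right, y down, z forward; pixel columns grow to the right and rows downward; lengths in m; the calibration is good to about 2 mm. A picture is of the moment at which its call begins. camera_info takes no time and is no camera call.
- order.job_done(): hands the job in, once; it reports no verdict.
The state is a dict: "time": time; "q": joint angles; "qd": joint speeds; "joint_efforts": joint torques, N m; "ee_pos": TCP position; "tcp_rot": TCP orientation; "wrist_force": force on the tool from outside, world axes, zero at the start; "torque": the same for the moment, N m; "opening": finger opening in m.
Only numpy, scipy, OpenCV 4.12 (cv2) and the standard library are available. Lean on these libraries where they do the work, as an engineer would, in place of code of your own. Each camera call takes 0.05 s, during which the arm holds its last target. There are 200 camera calls.

## Working session

There is one attempt and no reset: what is moved stays moved. The work goes in short steps, Python scripts to look and compute and a shell command to move; the robot and the scene stay as the last step left them, time stands still between calls to the robot, and variables do not carry over. Pictures are saved under pics/ and viewed, about 8 in all and at most 12, crops included, and the job is handed in when it is done.

```bash
mkdir -p pics
cat > h.py <<'E'
import numpy as np, cv2
from scipy.spatial.transform import Rotation as R
from workcell import telemetry, optics, order, bot
def cloud(name):
    im,d=optics.camera(name); i=optics.camera_info(name)
    K=np.array(i['camera_matrix']); k1=i['k1']
    v,u=np.mgrid[:420,:560].astype(float)
    p=cv2.undistortPoints(np.stack([u.ravel(),v.ravel()],1)[:,None],K,np.array([k1,0,0,0,0.])).reshape(420,560,2)
    c=np.dstack([p*d[...,None],d])
    att=R.from_euler('xyz',i['attitude'],degrees=True).as_matrix()
    W=c@att.T+np.array(i['xyz']); W[d==0]=np.nan
    return im,W
def save(n,im,s=1): cv2.imwrite('pics/'+n,cv2.resize(im[...,::-1],None,fx=s,fy=s,interpolation=cv2.INTER_CUBIC))
E
python3 - <<'E'
from h import *
for n in ('top','side'):
    print(optics.camera_info(n)); im,W=cloud(n); save(n+'0.png',im,1.4); np.savez('/tmp/'+n,im=im,W=W)
    print(np.nanpercentile(W[...,2],[1,20,50,99]))
print(telemetry.get_obs())
E
```

```text
{'camera_matrix': array([[386.54321882,   0.        , 284.79514921],
       [  0.        , 386.54321882, 215.37386475],
       [  0.        ,   0.        ,   1.        ]]), 'k1': -0.07866299761248112, 'xyz': array([0.36829227, 0.0520922 , 1.06693352]), 'attitude': array([-1.70105315e+02, -4.06350384e-02, -9.05223108e+01])}
[-7.57310244e-01 -4.17295724e-03  1.94843061e-04  3.13291810e-01]
{'camera_matrix': array([[484.57305598,   0.        , 283.63863039],
       [  0.        , 484.57305598, 203.25943173],
       [  0.        ,   0.        ,   1.        ]]), 'k1': -0.07857880580674154, 'xyz': array([ 0.34713437, -1.04558233,  0.84558679]), 'attitude': array([-124.00536279,    0.30765952,  -10.32804859])}
[-0.75425692 -0.04248593  0.00198622  0.61361273]
{'time': 0.1, 'q': array([ 7.25379130e+01,  5.00804158e+00,  1.00397169e+01,  9.51019720e+01,
       -2.68596236e-04,  9.00005019e+01]), 'qd': array([ 0.05624569, -0.09209602,  0.17918421,  0.06261041,  0.01885777,
       -0.05502823]), 'joint_efforts': array([ 2.02855426e-04, -5.21558332e+01,  4.65655732e+01,  1.59635843e-02,
       -1.23647618e-05,  1.68887982e-05]), 'ee_pos': array([0.16497652, 0.52444404, 0.23065957]), 'tcp_rot': array([-1.79929703e+02,  2.69211806e-04,  1.62537411e+02]), 'wrist_force': array([-0.06624478,  1.08425517, -0.87967566]), 'torque': array([ 0.03905322, -0.03541109, -0.0433656 ]), 'opening': 0.08592902750129382}
```

View pics/top0.png

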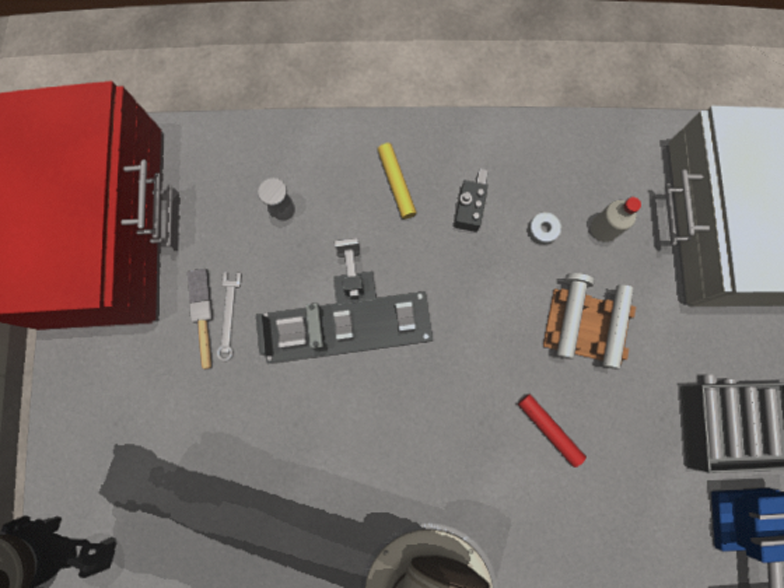

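View pics/side0.png

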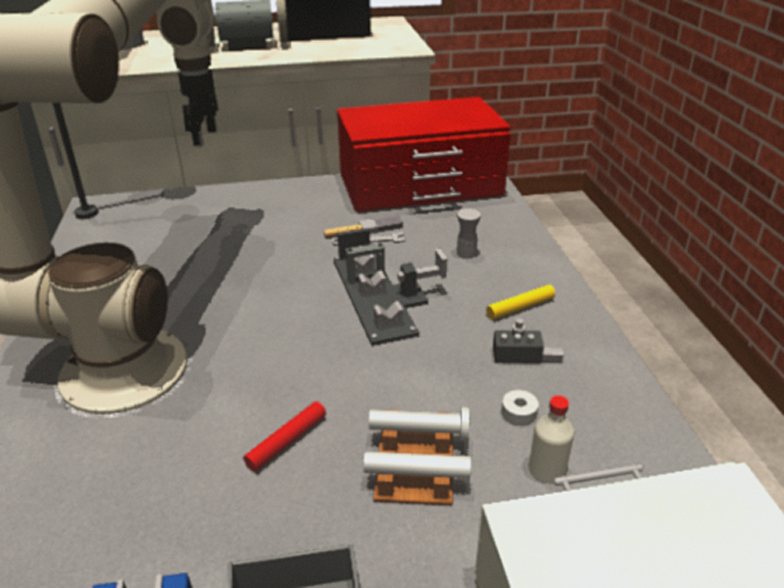

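The top view shows the plain shaft on the rest at the right, around (620,325). The flanged shaft is beside it, with its flange at (579,280). The fixture runs from (258,340) to (430,320), with the bridge at (315,325) and the chock tab at (347,243).

```bash
cat > m.py <<'E'
from h import *
def bar(W,u0,u1,v0,v1,zl,zh):
    w=W[v0:v1,u0:u1].reshape(-1,3); return w[(w[:,2]>zl)&(w[:,2]<zh)]
if __name__=='__main__':
    T=np.load('/tmp/top.npz');W=T['W'];S=np.load('/tmp/side.npz')['W']
    def rect(p):
        r=cv2.minAreaRect((p[:,:2]*1000).astype(np.float32)); return r
    # bench check
    print('bench',np.nanmedian(W[270:290,200:300,2]),np.nanmedian(S[200:240,150:200,2]))
    p=bar(W,425,462,195,270,.054,.08);print('shaft top',len(p),rect(p),np.percentile(p[:,2],[50,98]))
    p=bar(S,255,340,315,345,.054,.08);print('shaft side',len(p),rect(p),np.percentile(p[:,2],[50,98]))
    p=bar(W,395,425,190,260,.054,.08);print('flanged top',len(p),rect(p))
    for n,p in(('top',bar(W,180,312,200,265,.007,.018)),('side',bar(S,232,305,175,250,.007,.018))):
        print('base',n,len(p),rect(p),np.median(p[:,2]))
    p=bar(W,235,262,165,185,.085,.11);print('tab',len(p),p.mean(0) if len(p) else 0,rect(p) if len(p) else 0)
    p=bar(W,210,240,205,265,.086,.105);print('bridge',len(p),p.mean(0),rect(p))
    p=bar(W,180,200,210,265,.065,.09);print('stop',len(p),p.mean(0),rect(p))
    for a,b in((275,300),(235,255),(195,220)):
        p=bar(W,a,b,210,255,.03,.056);print('vb',len(p),rect(p))
E
python3 m.py
```

```text
bench -0.00021533517651395329 0.00027350947689086524
shaft top 690 ((494.75054931640625, -368.44195556640625), (33.802791595458984, 160.0615997314453), 75.54203033447266) [0.06331398 0.06851246]
shaft side 959 ((495.79058837890625, -370.31341552734375), (33.36553192138672, 161.05105590820312), 75.15435791015625) [0.06371916 0.06861252]
flanged top 751 ((515.8433227539062, -275.4947509765625), (53.03076934814453, 161.59927368164062), 71.31069946289062)
base top 3160 ((526.1658325195312, 156.66390991210938), (146.9464569091797, 327.3256530761719), 7.551699161529541) 0.012025447761406904
base side 1479 ((511.852294921875, 150.836669921875), (200.14483642578125, 329.88714599609375), 6.794644355773926) 0.012316383353474403
tab 89 [0.65018187 0.14753407 0.09507872] ((650.9705200195312, 147.97250366210938), (12.324219703674316, 43.17374801635742), 6.665615081787109)
bridge 285 [0.4959989  0.20597888 0.09321199] ((496.4997253417969, 206.58543395996094), (82.33528137207031, 22.41767120361328), 7.570897579193115)
stop 168 [0.48261001 0.30466055 0.07799432] ((483.2255859375, 305.7374572753906), (75.42191314697266, 12.506422996520996), 7.485208034515381)
vb 226 ((518.2203979492188, 38.8924560546875), (52.10303497314453, 29.662355422973633), 7.547865390777588)
vb 237 ((520.03857421875, 157.30812072753906), (89.31267547607422, 34.726444244384766), 0.417281836271286)
vb 377 ((489.88775634765625, 255.92153930664062), (52.99996566772461, 48.28538513183594), 6.727627754211426)
```

```bash
cat > go.py <<'E'
import sys
from h import *
O=np.array([.5047,.1427]);A=np.radians(7.5)
def fix(x,y): return O+np.array([x*np.cos(A)-y*np.sin(A),x*np.sin(A)+y*np.cos(A)])
def to(x,y,z,yaw,o=None):
    o=o or telemetry.get_obs(); r0=R.from_euler('xyz',o['tcp_rot'],degrees=True); r1=R.from_euler('xyz',[180,0,yaw],degrees=True)
    print('shift',r0.inv().apply(np.array([x,y,z])-o['ee_pos']).round(4),'turn',(r0.inv()*r1).as_rotvec().round(4),'q',o['q'].round(0),'t',o['time'],'f',o['wrist_force'].round(1),'fixt',((R.from_euler('z',-A).apply(o['ee_pos']-[*O,0]))*1000).round(1))
a=[float(s) for s in sys.argv[2:]]
if sys.argv[1]=='w': to(*a)
else: to(*fix(a[0],a[1]),a[2],a[3])   # f: fixture coords m
E
python3 go.py w .495 -.3693 .18 165.4
```

```text
shift [-0.583  -0.7535  0.0516] turn [-0.0012 -0.     -0.05  ] q [73.  5. 10. 95. -0. 90.] t 0.1 f [-0.1  1.1 -0.9] fixt [-287.   422.8  230.7]
```

```bash
python3 -m inch '[[-0.292,-0.377,0.02,0,0,-0.02,0],[-0.292,-0.377,0.02,0,0,-0.02,0],[-0.292,-0.377,0.02,0,0,-0.02,0],[-0.292,-0.377,0.02,0,0,-0.02,0],[-0.292,-0.377,0.02,0,0,-0.02,0],[-0.292,-0.377,0.02,0,0,-0.02,0],[-0.292,-0.377,0.02,0,0,-0.02,0],[-0.292,-0.377,0.02,0,0,-0.02,0],[-0.292,-0.377,0.02,0,0,-0.02,0],[-0.292,-0.377,0.02,0,0,-0.02,0],[-0.292,-0.377,0.02,0,0,-0.02,0],[-0.292,-0.377,0.02,0,0,-0.02,0]]' 40
python3 go.py w .495 -.3693 .18 165.4
```

```text
time: 1.1
ee_pos: [0.3309, 0.0739, 0.211]
tcp_rot: [-180.0, 0.0, 163.5]
wrist_force: [0.9, -0.0, -0.1]
opening: 0.0851
shift [-0.283  -0.3785  0.0315] turn [-0.0006  0.0006 -0.0325] q [ 13. -24. -17.  97.  -0.  29.] t 1.1 f [ 0.9 -0.  -0.1] fixt [-181.3  -45.5  211. ]
```

```bash
python3 -m inch '[[-0.283,-0.3785,0.03,0,0,-0.033,0],[-0.283,-0.3785,0.03,0,0,-0.033,0],[-0.283,-0.3785,0.03,0,0,-0.033,0],[-0.283,-0.3785,0.03,0,0,-0.033,0],[-0.283,-0.3785,0.03,0,0,-0.033,0],[-0.283,-0.3785,0.03,0,0,-0.033,0],[-0.283,-0.3785,0.03,0,0,-0.033,0],[-0.283,-0.3785,0.03,0,0,-0.033,0],[-0.283,-0.3785,0.03,0,0,-0.033,0],[-0.283,-0.3785,0.03,0,0,-0.033,0],[-0.283,-0.3785,0.03,0,0,-0.033,0],[-0.283,-0.3785,0.03,0,0,-0.033,0]]'
python3 go.py w .495 -.3693 .031 165.4
python3 - <<'E'
from h import *
im,W=cloud('side'); save('side1.png',im[230:390,200:400],3)
E
```

```text
time: 2.1
ee_pos: [0.4961, -0.3695, 0.1787]
tcp_rot: [180.0, -0.1, 165.4]
wrist_force: [0.9, -0.4, -0.9]
opening: 0.0853
shift [ 9.000e-04 -1.000e-04  1.477e-01] turn [ 0.     -0.0018  0.0008] q [-37.  14.  14.  91.  -0. -22.] t 2.1 f [ 0.9 -0.4 -0.9] fixt [ -75.3 -506.7  178.7]
```

View pics/side1.png

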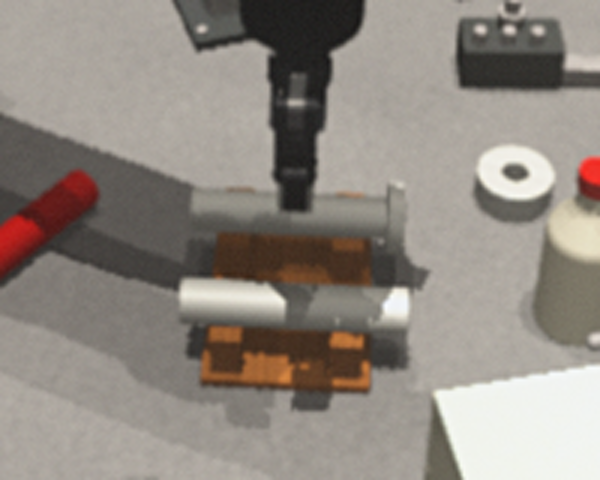

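The gripper (297,200) is over the open middle of the rest, between the posts at x≈225 and 345. The plain shaft is the near one, from (185,300) to (405,305). I'll go down now.

```bash
python3 -m inch '[[0,0,0.03,0,0,0,0],[0,0,0.06,0,0,0,0],[0,0,0.08,0,0,0,0],[0,0,0.10,0,0,0,0],[0,0,0.115,0,0,0,0],[0,0,0.13,0,0,0,0],[0,0,0.14,0,0,0,0],[0,0,0.148,0,0,0,0],[0,0,0.148,0,0,0,0],[0,0,0.148,0,0,0,0]]'
python3 -m inch '[[0,0,0,0,0,0,0.5],[0,0,0,0,0,0,0.7],[0,0,0,0,0,0,0.8],[0,0,0,0,0,0,0.9],[0,0,0,0,0,0,1],[0,0,0,0,0,0,1],[0,0,0,0,0,0,1],[0,0,0,0,0,0,1]]' 50
```

```text
time: 2.98
ee_pos: [0.4957, -0.3653, 0.0334]
tcp_rot: [180.0, -0.0, 165.6]
wrist_force: [-0.5, 0.9, -0.1]
opening: 0.0855
time: 3.65
ee_pos: [0.4954, -0.3693, 0.0353]
tcp_rot: [-179.6, 0.1, 165.4]
wrist_force: [-6.1, -16.4, 6.8]
opening: 0.0306
```

```bash
python3 -m inch '[[0,0,-0.01,0,0,0,1],[0,0,-0.03,0,0,0,1],[0,0,-0.06,0,0,0,1],[0,0,-0.09,0,0,0,1],[0,0,-0.12,0,0,0,1],[0,0,-0.15,0,0,0,1],[0,0,-0.15,0,0,0,1],[0,0,-0.15,0,0,0,1]]'
python3 go.py f 0 -.05 .15 97.5
python3 - <<'E'
from h import *
im,W=cloud('side'); save('side2.png',im[200:390,200:400],3)
E
```

```text
time: 4.32
ee_pos: [0.4963, -0.3657, 0.1846]
tcp_rot: [-180.0, 0.1, 165.6]
wrist_force: [0.8, -1.4, -5.7]
opening: 0.0307
shift [0.0999 0.4481 0.034 ] turn [7.0000e-04 2.6000e-03 1.1882e+00] q [-36.  13.  14.  91.   0. -22.] t 4.3167 f [ 0.8 -1.4 -5.7] fixt [ -74.7 -502.9  184.6]
```

View pics/side2.png

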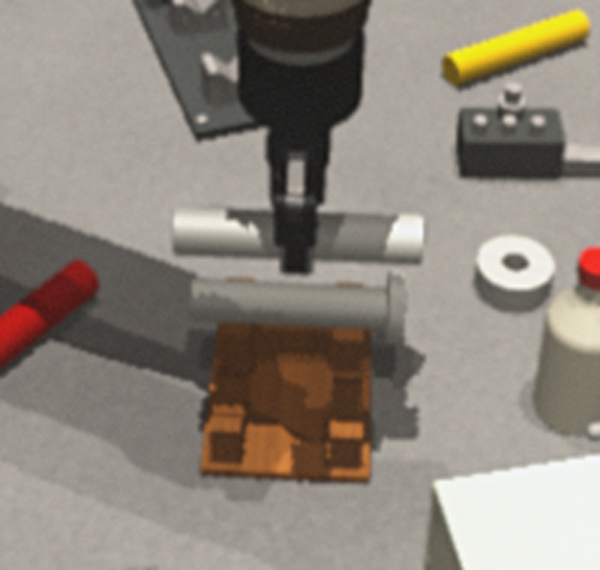

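```bash
python3 -m inch '[[0.008,0.037,0,0,0,0.09,1],[0.016,0.074,0,0,0,0.18,1],[0.024,0.112,0,0,0,0.28,1],[0.033,0.149,0,0,0,0.38,1],[0.041,0.186,0,0,0,0.48,1],[0.05,0.224,0,0,0,0.58,1],[0.058,0.261,0,0,0,0.68,1],[0.066,0.298,0,0,0,0.78,1],[0.075,0.336,0,0,0,0.88,1],[0.083,0.373,0,0,0,0.98,1],[0.091,0.41,0,0,0,1.08,1],[0.1,0.448,0,0,0,1.188,1]]'
python3 -m inch '[[0,0,0.01,0,0,0,1],[0,0,0.03,0,0,0,1],[0,0,0.05,0,0,0,1],[0,0,0.07,0,0,0,1],[0,0,0.08,0,0,0,1],[0,0,0.08,0,0,0,1],[0,0,0.08,0,0,0,1],[0,0,0.08,0,0,0,1]]'
python3 go.py f 0 -.05 .05 97.5
python3 - <<'E'
from h import *
im,W=cloud('side'); save('side3.png',im[150:270,220:340],5); np.savez('/tmp/s3',im=im,W=W)
im,W=cloud('top');np.savez('/tmp/t3',im=im,W=W)
A=np.radians(7.5);O=[.5047,.1427,0]
for n in 's3','t3':
    W=np.load('/tmp/%s.npz'%n)['W']
    F=R.from_euler('z',-A).apply(W.reshape(-1,3)-O)*1000
    for a,b in((-127,-85),(-30,15)):
        k=(abs(F[:,0])<25)&(F[:,1]>a)&(F[:,1]<b)&(F[:,2]>75)&(F[:,2]<115); p=F[k]
        print(n,a,len(p), p.mean(0).round(1) if len(p) else '',p[:,2].max().round(1) if len(p) else '')
        if len(p): print(p[:,0].min(),p[:,0].max(),p[:,1].min(),p[:,1].max())
E
```

```text
time: 5.37
ee_pos: [0.5092, 0.0951, 0.1809]
tcp_rot: [-179.8, 0.0, 97.2]
wrist_force: [1.4, 0.4, -4.8]
opening: 0.0303
time: 6.03
ee_pos: [0.5108, 0.0934, 0.104]
tcp_rot: [180.0, -0.0, 97.5]
wrist_force: [0.8, 0.2, -5.2]
opening: 0.0305
shift [-0.0003  0.0004  0.054 ] turn [ 0.0007 -0.     -0.    ] q [10.  0. -9. 81. -0. 93.] t 6.0333 f [ 0.8  0.2 -5.2] fixt [ -0.4 -49.7 104. ]
s3 -127 5 [  -1.4 -126.3  112.4] 114.7
-8.411510963353281 6.229885098038706 -126.9428921517076 -125.36024994491737
s3 -30 0  
t3 -127 0  
t3 -30 0
```

View pics/side3.png

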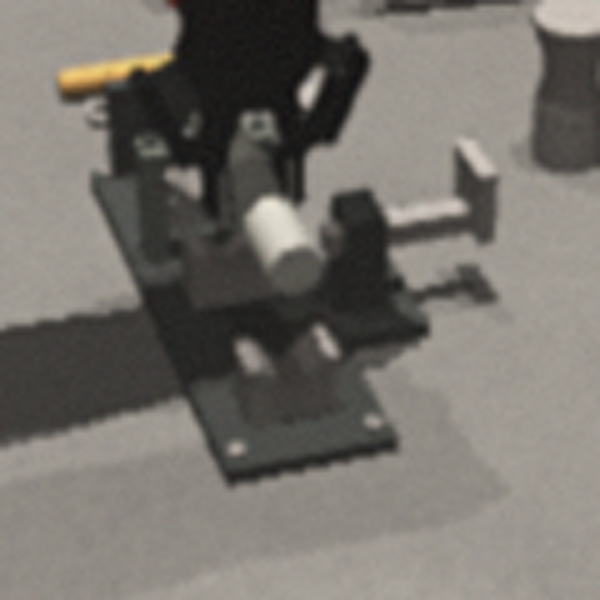

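The shaft is held over the fixture, with its tail at (297,270) in line with the first V. My height window was too low, so I'll measure the saved clouds again.

Run:
```python
from h import *
A=np.radians(7.5);O=[.5047,.1427,0]
for n in 's3','t3':
    W=np.load('/tmp/%s.npz'%n)['W']
    F=R.from_euler('z',-A).apply(W.reshape(-1,3)-O)*1000
    k=(abs(F[:,0])<25)&(F[:,1]>-150)&(F[:,1]<-65)&(F[:,2]>98)&(F[:,2]<150); p=F[k]
    print(n,len(p),p.min(0).round(1),p.max(0).round(1))
    for y in range(-130,-65,10):
        q=p[abs(p[:,1]-y)<5]
        if len(q): j=q[q[:,2]>q[:,2].max()-4]; print(y,len(q),q[:,2].max().round(1),j[:,0].mean().round(1))
```

```text
s3 242 [ -15.5 -133.4  104.9] [ 16.9 -65.8 138. ]
-130 91 135.9 0.1
-120 28 136.4 0.2
-110 21 137.1 1.9
-100 27 136.6 1.8
-90 30 138.0 0.4
-80 25 135.2 -0.1
-70 20 136.4 -0.2Traceback (most recent call last):
  File "<stdin>", line 7, in <module>
    return umr_minimum(a, axis, None, out, keepdims, initial, where)
ValueError: zero-size array to reduction operation minimum which has no identity
```

```bash
python3 -m inch '[[0,0,0.02,0,0,0,1],[0,0,0.035,0,0,0,1],[0,0,0.045,0,0,0,1],[0,0,0.052,0,0,0,1],[0,0,0.056,0,0,0,1],[0,0,0.059,0,0,0,1],[0,0,0.061,0,0,0,1],[0,0,0.062,0,0,0,1],[0,0,0.062,0,0,0,1],[0,0,0.062,0,0,0,1]]'
python3 -m inch '[[0,0,0.001,0,0,0,1],[0,0,0.002,0,0,0,1],[0,0,0.002,0,0,0,1]]'
```

```text
time: 6.97
ee_pos: [0.5109, 0.0935, 0.0419]
tcp_rot: [179.9, -0.0, 97.5]
wrist_force: [0.1, 0.6, -3.8]
opening: 0.0303
time: 7.22
ee_pos: [0.5118, 0.0937, 0.0407]
tcp_rot: [179.8, -0.0, 97.5]
wrist_force: [3.2, 0.1, 3.6]
opening: 0.0302
```

```bash
python3 -m inch '[[0,0,0.001,0,0,0,1],[0,0,0.001,0,0,0,1],[0,0,0.001,0,0,0,0.7],[0,0,0.001,0,0,0,0.4],[0,0,0.001,0,0,0,0.1],[0,0,0.001,0,0,0,0],[0,0,0.001,0,0,0,0],[0,0,0.001,0,0,0,0],[0,0,0.001,0,0,0,0]]'
python3 -m inch '[[0,0,-0.02,0,0,0,0],[0,0,-0.05,0,0,0,0],[0,0,-0.08,0,0,0,0],[0,0,-0.1,0,0,0,0],[0,0,-0.1,0,0,0,0],[0,0,-0.1,0,0,0,0],[0,0,-0.1,0,0,0,0]]'
python3 go.py f 0 -.165 .14 97.5
```

```text
time: 7.97
ee_pos: [0.5103, 0.0934, 0.0381]
tcp_rot: [-180.0, 0.0, 97.5]
wrist_force: [-0.1, -1.1, -0.3]
opening: 0.0854
time: 8.55
ee_pos: [0.5102, 0.0934, 0.1375]
tcp_rot: [-179.9, 0.0, 97.5]
wrist_force: [-0.7, 1.1, -1.1]
opening: 0.0854
shift [-0.1154  0.001  -0.0025] turn [-0.0009  0.      0.0001] q [10. -0. -6. 85. -0. 93.] t 8.55 f [-0.7  1.1 -1.1] fixt [ -1.  -49.6 137.5]
```

Next, move back behind the tail, shut the fingers and measure the laid shaft.

```bash
python3 -m inch '[[-0.03,0,0,0,0,0,0.5],[-0.06,0.001,0,0,0,0,1],[-0.09,0.001,0,0,0,0,1],[-0.115,0.001,0,0,0,0,1],[-0.115,0.001,0,0,0,0,1],[-0.115,0.001,0,0,0,0,1],[-0.115,0.001,0,0,0,0,1],[-0.115,0.001,0,0,0,0,1]]'
cat > sh.py <<'E'
from h import *
import sys
A=np.radians(7.5);O=[.5047,.1427,0]
for n in 'side','top':
    im,W=cloud(n)
    if n=='side' and len(sys.argv)>1: save(sys.argv[1],im[150:270,210:350],5)
    if n=='top' and len(sys.argv)>2: save(sys.argv[2],im[160:270,170:320],5)
    F=R.from_euler('z',-A).apply(W.reshape(-1,3)-O)*1000
    k=(abs(F[:,0])<15)&(F[:,1]>-150)&(F[:,1]<158)&(F[:,2]>58)&(F[:,2]<77); p=F[k]
    k=(abs(p[:,0])<8);
    if len(p): print(n,len(p),'y range',np.percentile(p[:,1],[0,1,99,100]).round(1),'x mid',p[:,0].mean().round(1),'top',np.percentile(p[:,2],95).round(1),'axis slope x,z per y',np.polyfit(p[:,1],p[:,0],1)[0].round(3),np.polyfit(p[k][:,1],p[k][:,2],1)[0].round(3))
    k=(F[:,0]>60)&(F[:,0]<170)&(abs(F[:,1]+14)<30)&(F[:,2]>88)&(F[:,2]<100);p=F[k]
    if len(p): print(n,'tab x',np.percentile(p[:,0],[2,98]).round(1))
E
python3 sh.py side4.png
python3 go.py f 0 -.165 .053 97.5
```

```text
time: 9.22
ee_pos: [0.5261, -0.0197, 0.1376]
tcp_rot: [-179.9, -0.0, 97.6]
wrist_force: [0.2, 0.3, -0.3]
opening: -0.0
side 370 y range [-132.9 -130.6  157.1  158. ] x mid -1.0 top 73.0 axis slope x,z per y 0.004 0.007
side tab x [141.6 155.2]
top 676 y range [-127.5 -124.9   29.7   31.6] x mid -1.1 top 72.7 axis slope x,z per y -0.003 -0.002
top tab x [139.7 151.4]
shift [-0.0013 -0.0002  0.085 ] turn [-0.0004 -0.0001  0.0014] q [-2.  1. -4. 85.  0. 80.] t 9.3167 f [-0.3 -0.2  1.4] fixt [   0.3 -163.7  138. ]
```

View pics/side4.png

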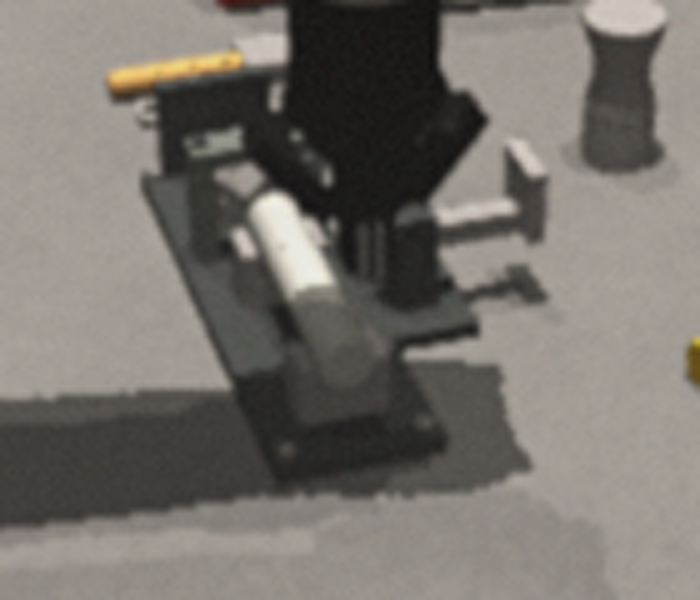

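The shaft lies in both Vs: tail at (350,360), top at 72–73 mm, straight and level. I'll lower behind the tail and push.

```bash
python3 -m inch '[[0,0,0.03,0,0,0,1],[0,0,0.055,0,0,0,1],[0,0,0.075,0,0,0,1],[0,0,0.084,0,0,0,1],[0,0,0.085,0,0,0,1],[0,0,0.085,0,0,0,1]]'
python3 -m inch '[[0.006,0,0,0,0,0,1],[0.012,0,0,0,0,0,1],[0.017,0,0,0,0,0,1],[0.021,0,0,0,0,0,1],[0.025,0,0,0,0,0,1],[0.03,0,0,0,0,0,1],[0.035,0,0,0,0,0,1],[0.04,0,0,0,0,0,1],[0.045,0,0,0,0,0,1],[0.05,0,0,0,0,0,1],[0.055,0,0,0,0,0,1],[0.06,0,0,0,0,0,1]]'
python3 sh.py; python3 go.py f 0 -.03 .053 97.5
```

```text
time: 9.82
ee_pos: [0.5265, -0.0201, 0.0536]
tcp_rot: [-180.0, -0.0, 97.5]
wrist_force: [0.0, 0.7, -0.3]
opening: 0.0001
time: 10.82
ee_pos: [0.5191, 0.0385, 0.0539]
tcp_rot: [179.9, 0.1, 97.5]
wrist_force: [1.8, -6.2, 2.0]
opening: -0.0001
side 141 y range [-120.  -119.1  157.4  157.8] x mid -3.5 top 75.0 axis slope x,z per y -0.01 0.001
side tab x [140.8 154. ]
top 365 y range [-29.5 -29.   54.7  56. ] x mid -1.1 top 72.4 axis slope x,z per y -0.002 0.006
top tab x [140.2 152. ]
shift [ 0.0743 -0.0006  0.0007] turn [0.0009 0.0006 0.0004] q [  4.   1. -13.  75.  -0.  87.] t 10.9167 f [ 0.9 -0.8  0.4] fixt [   0.6 -104.3   53.7]
```

```bash
python3 -m inch '[[0.006,0,0,0,0,0,1],[0.012,0,0,0,0,0,1],[0.018,0,0,0,0,0,1],[0.024,0,0,0,0,0,1],[0.03,0,0,0,0,0,1],[0.036,0,0,0,0,0,1],[0.042,0,0,0,0,0,1],[0.048,0,0,0,0,0,1],[0.054,0,0,0,0,0,1],[0.06,0,0,0,0,0,1],[0.066,0,0,0,0,0,1],[0.072,0,0,0,0,0,1]]'
python3 sh.py side5.png; python3 go.py f 0 -.01 .053 97.5
```

```text
time: 11.92
ee_pos: [0.5098, 0.1098, 0.0538]
tcp_rot: [179.9, 0.1, 97.5]
wrist_force: [2.2, -6.9, 2.6]
opening: -0.0003
side 108 y range [-48.2 -46.8 157.4 157.8] x mid -2.7 top 75.6 axis slope x,z per y -0.017 0.002
side tab x [142.5 154.1]
top 210 y range [ 87.   88.8 137.1 137.4] x mid -1.2 top 72.5 axis slope x,z per y 0.031 -0.014
shift [ 0.0224 -0.0006  0.0006] turn [0.0007 0.0003 0.0004] q [ 12.   1. -13.  75.  -0.  95.] t 12.0167 f [-0.1 -0.1  0.6] fixt [  0.6 -32.4  53.6]
```

View pics/side5.png

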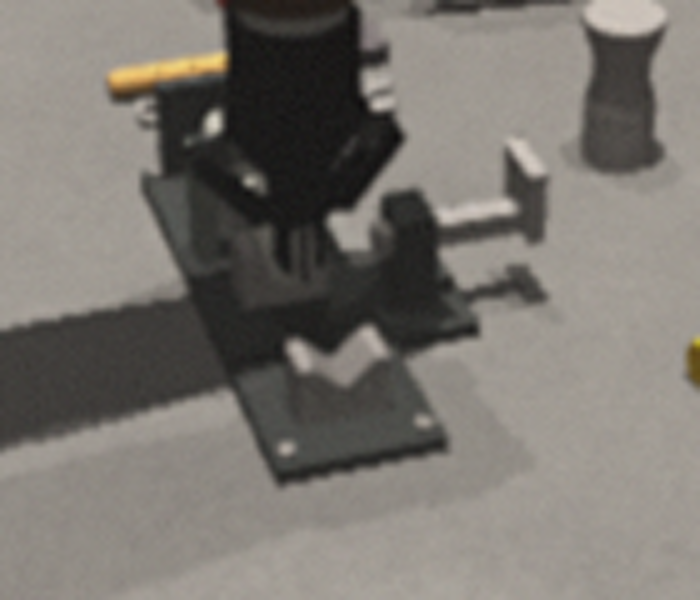

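The nose is past the bridge at y≈138 mm, with about 22 mm to go. The fingers at (300,260) are clear of the chock guide at (410,240).

```bash
python3 -m inch '[[0.004,0,0,0,0,0,1],[0.008,0,0,0,0,0,1],[0.012,0,0,0,0,0,1],[0.015,0,0,0,0,0,1],[0.017,0,0,0,0,0,1],[0.018,0,0,0,0,0,1],[0.019,0,0,0,0,0,1],[0.02,0,0,0,0,0,1]]'
python3 -m inch '[[0.001,0,0,0,0,0,1],[0.002,0,0,0,0,0,1]]'
python3 -m inch '[[0.001,0,0,0,0,0,1],[0.002,0,0,0,0,0,1]]'
python3 sh.py;python3 go.py f 0 -.01 .053 97.5
```

```text
time: 12.68
ee_pos: [0.507, 0.1292, 0.0536]
tcp_rot: [180.0, 0.1, 97.5]
wrist_force: [1.9, -7.4, 3.2]
opening: -0.0002
time: 12.85
ee_pos: [0.5068, 0.1312, 0.0536]
tcp_rot: [180.0, 0.1, 97.5]
wrist_force: [1.8, -8.0, 2.2]
opening: -0.0002
time: 13.02
ee_pos: [0.5067, 0.1314, 0.0536]
tcp_rot: [180.0, 0.3, 97.4]
wrist_force: [4.1, -22.5, 4.8]
opening: -0.0002
side 79 y range [-27.7 -26.7 157.1 157.5] x mid -3.3 top 75.3 axis slope x,z per y -0.046 0.013
side tab x [141.3 154.4]
top 147 y range [122.  122.9 156.4 156.6] x mid -1.6 top 72.2 axis slope x,z per y 0.068 -0.008
shift [ 0.0015 -0.0006  0.0006] turn [ 0.0008  0.0057 -0.002 ] q [ 15.   2. -13.  75.  -0.  97.] t 13.1167 f [  2.9 -18.3   3.7] fixt [  0.6 -11.5  53.7]
```

Force rose to 22 N with the TCP at y −11.5 mm, so the shaft is against the stop. I'll back off, lift and go over to the tab.

```bash
python3 -m inch '[[-0.006,0,0,0,0,0,1],[-0.013,0,0,0,0,0,1],[-0.013,0,-0.01,0,0,0,1],[-0.013,0,-0.04,0,0,0,1],[-0.013,0,-0.08,0,0,0,1],[-0.013,0,-0.11,0,0,0,1],[-0.013,0.03,-0.11,0,0,0,1],[-0.01,0.07,-0.11,0,0,0,1],[-0.008,0.11,-0.11,0,0,0,1],[-0.005,0.15,-0.11,0,0,0,1],[-0.005,0.19,-0.11,0,0,0,1],[-0.005,0.19,-0.11,0,0,0,1]]'
python3 -m inch '[[0,0,0,0,0,0,1],[0,0,0,0,0,0,1],[0,0,0,0,0,0,1]]'
python3 sh.py side6.png; python3 go.py f .188 -.014 .06 97.5
```

```text
time: 14.12
ee_pos: [0.7006, 0.1551, 0.1563]
tcp_rot: [-179.7, -0.0, 97.5]
wrist_force: [0.2, 1.1, -3.7]
opening: -0.0003
time: 14.37
ee_pos: [0.6943, 0.1541, 0.1649]
tcp_rot: [179.9, -0.0, 97.5]
wrist_force: [-0.2, 0.5, 1.0]
opening: -0.0003
side 224 y range [ -3.6  -2.6 157.6 158. ] x mid -0.9 top 72.4 axis slope x,z per y -0.009 0.021
side tab x [141.6 154.5]
top 171 y range [116.7 117.9 157.  157.2] x mid -1.1 top 72.2 axis slope x,z per y 0.023 -0.02
shift [-0.0005 -0.0017  0.1056] turn [ 0.0024 -0.0004  0.0003] q [13. 27. 30. 93.  0. 95.] t 14.4667 f [0.4 0.1 0.6] fixt [189.4 -13.5 165.6]
```

View pics/side6.png

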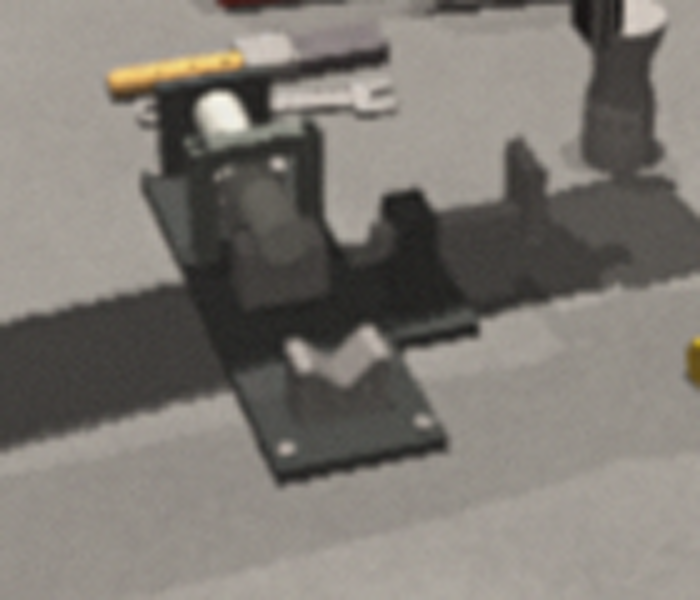

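The shaft's nose (220,115) is at the stop plate, its tail on the second V at (270,215), and the fingers have let go. I'll lower outside the tab.

```bash
python3 -m inch '[[0,0,0.03,0,0,0,1],[0,0,0.06,0,0,0,1],[0,0,0.085,0,0,0,1],[0,0,0.1,0,0,0,1],[0,0,0.104,0,0,0,1],[0,0,0.104,0,0,0,1],[0,0,0.104,0,0,0,1]]'
python3 -m inch '[[0,-0.006,0,0,0,0,1],[0,-0.012,0,0,0,0,1],[0,-0.018,0,0,0,0,1],[0,-0.022,0,0,0,0,1],[0,-0.026,0,0,0,0,1],[0,-0.031,0,0,0,0,1],[0,-0.036,0,0,0,0,1],[0,-0.041,0,0,0,0,1],[0,-0.046,0,0,0,0,1],[0,-0.051,0,0,0,0,1],[0,-0.055,0,0,0,0,1],[0,-0.055,0,0,0,0,1]]'
python3 sh.py;python3 go.py f .1115 -.014 .06 97.5
```

```text
time: 15.05
ee_pos: [0.6953, 0.1542, 0.0616]
tcp_rot: [179.9, -0.0, 97.5]
wrist_force: [-0.3, 1.1, 0.7]
opening: -0.0002
time: 16.05
ee_pos: [0.6396, 0.1467, 0.0592]
tcp_rot: [-179.9, 0.0, 97.5]
wrist_force: [-0.4, 0.0, -0.3]
opening: -0.0001
side 229 y range [ -8.1  -4.5 157.1 157.8] x mid -0.9 top 73.0 axis slope x,z per y -0.004 0.019
side tab x [108.8 147.1]
top 226 y range [104.3 105.3 157.1 157.9] x mid -1.1 top 72.2 axis slope x,z per y 0.012 -0.002
shift [-0.0003 -0.0232 -0.0011] turn [-0.0012  0.0001  0.0001] q [13. 20.  8. 79. -0. 95.] t 16.15 f [ 0.5  0.2 -0.2] fixt [134.7 -13.7  58.9]
```

```bash
python3 -m inch '[[0,-0.004,0,0,0,0,1],[0,-0.008,0,0,0,0,1],[0,-0.012,0,0,0,0,1],[0,-0.015,0,0,0,0,1],[0,-0.018,0,0,0,0,1],[0,-0.02,0,0,0,0,1],[0,-0.021,0,0,0,0,1],[0,-0.022,0,0,0,0,1]]'
python3 -m inch '[[0,-0.001,0,0,0,0,1],[0,-0.002,0,0,0,0,1]]'
python3 -m inch '[[0,-0.001,0,0,0,0,1],[0,-0.002,0,0,0,0,1]]'
python3 go.py f .1115 -.014 .06 97.5
```

```text
time: 16.82
ee_pos: [0.6187, 0.144, 0.0593]
tcp_rot: [180.0, 0.0, 97.5]
wrist_force: [3.1, 0.7, -2.9]
opening: 0.0001
time: 16.98
ee_pos: [0.6178, 0.1439, 0.0594]
tcp_rot: [179.9, 0.0, 97.5]
wrist_force: [11.9, 0.4, -6.1]
opening: -0.0004
time: 17.15
ee_pos: [0.6178, 0.1438, 0.0595]
tcp_rot: [179.7, -0.0, 97.5]
wrist_force: [21.7, 2.1, -11.2]
opening: -0.0001
shift [-0.0004 -0.0007 -0.0005] turn [ 0.0061 -0.     -0.0002] q [13. 16.  4. 77. -0. 96.] t 17.15 f [ 21.7   2.1 -11.2] fixt [112.2 -13.6  59.5]
```

The tab stopped moving with force at 22 N and x ≈ 97–98 mm, which is the chock's limit. I'll back off, lift and check.

```bash
python3 -m inch '[[0,0.01,0,0,0,0,1],[0,0.03,0,0,0,0,1],[0,0.04,0,0,0,0,1],[0,0.04,-0.03,0,0,0,1],[0,0.04,-0.07,0,0,0,1],[0,0.04,-0.11,0,0,0,1],[0,0.04,-0.14,0,0,0,1],[0,0.04,-0.14,0,0,0,1],[0,0.04,-0.14,0,0,0,1],[0,0.04,-0.14,0,0,0,1]]'
python3 sh.py side7.png top7.png
python3 - <<'E'
from h import *
im,W=cloud('side');save('full7.png',im,1.4);print(telemetry.get_obs()['wrist_force'])
E
```

```text
time: 17.98
ee_pos: [0.6543, 0.1487, 0.1987]
tcp_rot: [-180.0, 0.0, 97.5]
wrist_force: [0.2, 0.6, -1.4]
opening: -0.0002
side 244 y range [-27.2 -25.1 156.4 156.9] x mid -0.2 top 72.4 axis slope x,z per y -0.019 0.027
side tab x [86.9 99.7]
top 109 y range [132.4 132.6 157.6 157.8] x mid -1.2 top 72.0 axis slope x,z per y 0.057 -0.004
[ 0.24176153  0.83419427 -0.8230081 ]
```

View pics/side7.png

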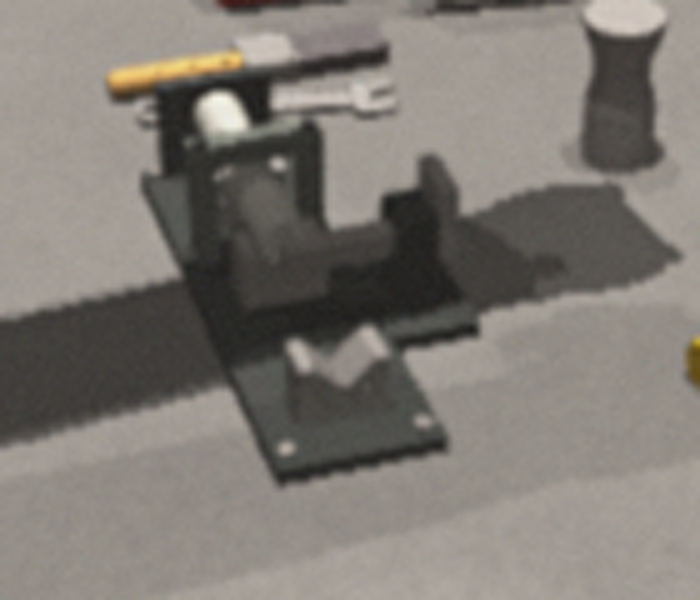

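View pics/full7.png

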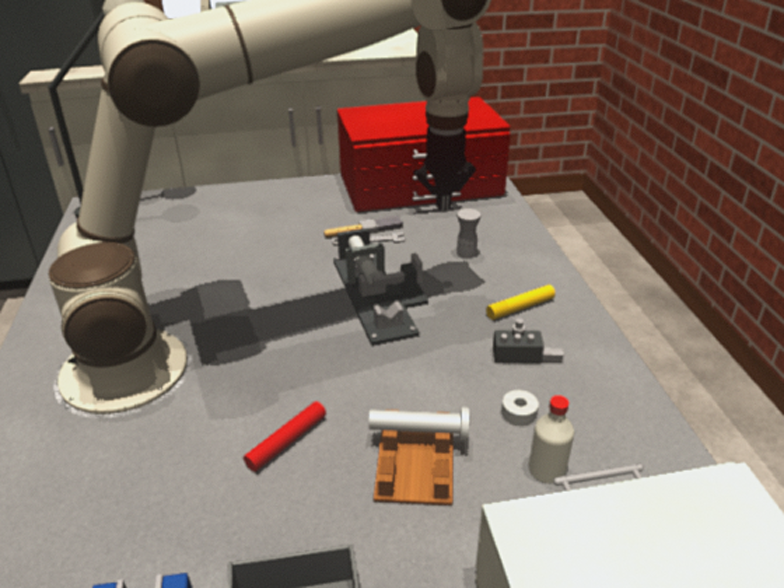

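The close-up shows the chock bolt lying behind the tail at (330,240), with the tab at (437,200) against the guide. The flanged shaft and the other parts are where they started, and the arm is clear.

```bash
python3 -c "
from workcell import order; print(order.job_done())"
```

```text
the job is handed in; nothing more can be done
None
```

I laid the plain shaft on the first two V-blocks and let go of it. With the shut fingers I slid it under the bridge against the stop plate, then pushed the chock in behind its tail. The job is handed in, at about 18 s on the robot's clock.

- **Shaft home:** the push stopped dead at about 22 N. The side camera then put the tail at y ≈ −3.6 mm. The same camera had read −133 mm when the tail should have been at −130 mm, so the tail is within about 1 mm of y = 0.
- **Chock in:** this push also stopped dead, at about 22 N along the push (about 24 N in all). The tab's outer face read 99.7 mm. That camera had read 154.4 mm for the 152 mm starting position, so it is really at about 97 mm, fully in.
- **Surroundings:** the last side view shows the flanged shaft and the other parts where they started. The arm is clear, with wrist force near zero.
- **Disagreements:**
  - The side and top cameras differ by 2 to 5 mm along the fixture, and with the chock in I could not see the tail directly.
  - The grasp was about 4 mm higher on the fingers than planned, and closing the jaws gave about 16 N of sideways force for a moment. The shaft still came up level and centred.

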